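# Close a meal box in the galley lid press and put it in the drawer

### The job

Put the long meal box, whose lid stands proud, lengthwise into the lid press on the counter, right up against the back stop, and push the press's spring plunger fully down so that its foot drives the lid home all the way; do not just press the lid on by hand, and do not lean on the press hard once it has bottomed. Let the plunger spring back up, take the closed box out and leave it lying flat, lid up, on the floor of the open metal drawer, with the mug and the cup beside the press left where they are.

Things in the scene. Friction and masses are not known exactly. Their poses are not given: they have to be found in the camera images.
- tray_centre (a point): centre of the tray of the long meal box: a loose, rigid, brown pressed-fibre tray 180 long (along its x) x 60 wide (y) x 40 high, the point is half-way up, 20 mm above its underside; about 0.25 kg; the two ends are alike. Its lid is a plate 178 x 56 x 10 mm on top; lid closed, the box is 50 mm high.
- lid (a joint): how far the lid stands proud of the tray, in m: 0 = fully home (lid top 50 mm above the box's underside), at the start 0.008 to 0.014. It is a tight fit: it moves down only against about 7 N, stays where it is left, and does not tilt.
- press: lid press fixed to the counter, grey metal; origin on the counter straight below the plunger's axis, x points from the open mouth in to the back stop, z up. Two guide rails, 30 mm high, 70 mm between them, run from x = -42 to +60 mm, where the back stop stands; behind it a column carries a beam 50 mm wide, 115 to 145 mm above the counter, reaching forward to x = -25 mm.
- nest (a point): point fixed to the press, 30 mm towards the mouth from below the plunger's axis and 20 mm above the counter, axes as the press: the tray's centre lies here when the box is against the back stop. The box slides on the bare counter between the rails; home, its near end sticks out 78 mm in front of them.
- head_top (a point): centre of the top of the plunger's round black head (50 mm across), 213 mm above the counter when up; it moves down with the plunger. Below the beam the plunger carries a round foot 52 mm across, screwed on higher or lower each time: its underside is 75 to 89 mm above the counter when up (not measured).
- plunger (a joint): how far the plunger is pushed down, in m: 0 = up, it springs back by itself. The spring takes about 1.5 N at the top, 4.5 N at 0.035. The foot stops on a box whose lid it has driven home: at 0.025 to 0.039, depending on how the foot is set. While the lid is being driven the push is 10 to 12 N in all, at the stop it rises steeply. With no box it runs to 0.043.
- drawer_floor (a point): centre of the inner floor of the open aluminium drawer fixed on the counter, 5 mm above the counter; drawer 270 (its x) x 180 (y) x 70 mm high outside, walls 5 mm
- mug: white mug, bystander, 80 mm wide, 90 high, origin centre of underside
- cup: empty clear cup, bystander, 72 mm wide, 100 high, origin centre of underside

How it is judged:
On the way, in this order (a step that is already met when the one before it is completed fails the run):
1. the box stands in the press against the back stop (within 6 mm), lid still proud (x of tray_centre in the frame of nest between -0.006 and 0.006 m and y of tray_centre in the frame of nest between -0.008 and 0.008 m and z of tray_centre in the frame of nest between -0.006 and 0.006 m and angle between the x axis of tray_centre and the x axis of nest, either way round below 0.1 rad and angle between tray_centre's own z axis and vertical below 0.1 rad and value of joint lid above 0.005 m), for 0.2 s.
2. the plunger comes down on the proud lid (all of step 1 and value of joint plunger above 0.009 m).
3. the plunger is fully down on the box and the lid is home (within 1.5 mm) (x of tray_centre in the frame of nest between -0.006 and 0.006 m and y of tray_centre in the frame of nest between -0.008 and 0.008 m and z of tray_centre in the frame of nest between -0.006 and 0.006 m and angle between the x axis of tray_centre and the x axis of nest, either way round below 0.1 rad and angle between tray_centre's own z axis and vertical below 0.1 rad and value of joint lid below 0.0015 m and value of joint plunger above 0.022 m), for 0.1 s.
4. the plunger has sprung back up (value of joint plunger below 0.004 m), for 0.1 s.
At the end, for the whole second after the job is handed in: the meal box lies flat on the drawer's floor, lid up (within 0.1 rad, tray centre 12 to 28 mm above the floor, inside the walls), its lid home within 2 mm, the plunger up (x of tray_centre in the frame of drawer_floor between -0.085 and 0.085 m and y of tray_centre in the frame of drawer_floor between -0.07 and 0.07 m and z of tray_centre in the frame of drawer_floor between 0.012 and 0.028 m and angle between tray_centre's own z axis and vertical below 0.1 rad and value of joint lid below 0.002 m and value of joint plunger below 0.004 m); the robot touches nothing.
It fails at once if the robot leans on the press or its plunger with more than 55 N (contact force between press and the arm above 55 N or contact force between press and the fingers above 55 N).
It fails at once if the mug or the cup is moved by more than 40 mm (distance of any of mug, cup from where it was at the start of the episode above 0.04 m).
It also fails if it takes over 64 s, if anything falls off the work surface, if the arm or the gripper's body presses on something with over 40 N, if the wrist force passes 120 N, or if a joint passes its speed limit or range.

### The arm

A 7-joint arm with a two-finger parallel gripper is mounted at the origin on the work surface. World frame = base frame: x ahead of the robot, y to its left, z up, the work surface at z = 0. Lengths are in m, angles in rad, forces in N, time in s.
With the tool pointing down it reaches from about 0.4 to 0.9 m from the base axis. Payload 5.5 kg.
Tool frame: the origin (TCP) lies between the finger pads; the fingertips stand 17 mm ahead of it and the grasp point (between the pads) lies 2 mm behind it; z points along the fingers, y is the direction in which the jaws open and shut (so a half turn about z gives the same grasp; the last joint's range is limited). The gripper opens to 85 mm and grips with 20 to 120 N. Pads are 22 mm wide; open, the fingers measure 114 mm over their backs; the gripper's body (76 mm by 85 mm) begins 54 mm behind the grasp point. The pads swing forward as they close: fully open they stand 13 mm farther back than shut.
Start: joints at [1.545, 0.501, -0.427, 1.55, 0.221, 1.138, -0.21], TCP at [0.185, -0.623, 0.248] pointing down, gripper open.
Joint ranges: [-2.88, 2.88], [-0.31, 2.03], [-1.54, 1.56], [0.2, 2.42], [-1.41, 4.55], [0.19, 2.02], [-2.57, 2.57]. Speed limits (rad/s): [2.57, 2.57, 3.14, 3.14, 3.14, 3.14, 3.14].

### API

Orientations are given as [roll, pitch, yaw] about the fixed x, y, z axes, in that order (R = Rz(yaw) Ry(pitch) Rx(roll)).
In Python, from workcell import move_to, move_l, set_joints, open_gripper, grab, hold, solve_ik, snapshot, camera_info, MotionError, job_done, outline_of, current_t, current_joint_positions, current_joint_vel, current_joint_efforts, current_tool_pos, current_tcp_rot, current_wrist_force, current_torque, current_width gives the robot as it stands. Calls block until the motion is done:
- move_to(position, orientation): joint-space move of the TCP to a pose.
- move_l(position, frame=None, v=0.15, guard=None): straight line of the TCP; frame=None keeps the orientation; v is the mean speed in m/s. With guard (N) it stops when the force on the tool has changed by that much, and returns True; else False.
- set_joints(angles): joint-space move.
- open_gripper() and grab(squeeze=None): open the fingers fully, or close them until they stop; squeeze is the grip in N (None keeps the last).
- hold(seconds).
- solve_ik(position, orientation): joint angles nearest the present ones, or None.
- snapshot(name): name is "scene" or "top" or "wrist"; returns the picture (400x640x3 uint8, blue, green, red); there is no depth.
- camera_info(name): a dict with "vertical_fov" (degrees; the focal length in pixels is half the picture's height over the tangent of half this angle, whatever the lens; pixels are square), "cx", "cy" (the principal point, pixels), "xyz" and "orientation" of the camera in the world; the wrist camera has in their place "hand_eye" (4x4, takes a point from camera to tool coordinates, whose origin is the TCP and whose axes are the flange's). Camera axes: x right, y down, z forward; pixel columns grow to the right and rows downward; lengths in m; the calibration is good to about 2 mm. A picture is of the moment at which its call begins: read the wrist's pose just before it. camera_info takes no time and is no camera call.
A pose or a line that the arm cannot do raises MotionError and nothing moves.
- job_done(): hands the job in, once; it reports no verdict.
Trained networks look in the newest picture that a camera, given by its name, has taken for a name from the list of things; names that differ only in an ending like _2 or _b are one class to them, and where a whole thing is asked for, a point or a joint stands for the part that bears it (a point fixed in the world has none). Each returns a list of dicts, best first, with "score" (0 to 1); they miss things now and then, are a little off and sometimes report something else, mostly with a low value. They report only what shows in the picture. A call takes as long as a camera call.
- outline_of(label, camera): "mask" (400x640 bool, what is visible of it) and "location" ([column, row] in pixels, amid what is visible of it).
Readings, each from a call of its own:
- current_t(): time.
- current_joint_positions(): joint angles.
- current_joint_vel(): joint speeds.
- current_joint_efforts(): joint torques, N m.
- current_tool_pos(): TCP position.
- current_tcp_rot(): TCP orientation.
- current_wrist_force(): force on the tool from outside, world axes, zero at the start.
- current_torque(): the same for the moment, N m.
- current_width(): finger opening in m.
Only numpy, scipy, OpenCV 4.12 (cv2) and the standard library are available. Lean on these libraries where they do the work, as an engineer would, in place of code of your own. Each camera call takes 0.05 s, during which the arm holds its last target.

## Working session

There is one attempt and no reset: what is moved stays moved. The work goes in short steps, each a Python script; the robot and the scene stay as the last script left them, time stands still between calls to the robot, and variables do not carry over. Pictures are saved under pics/ and viewed, and the job is handed in when it is done.

```bash
ls; mkdir -p pics; python3 - <<'E'
from workcell import *
import cv2
for n in ["scene","top","wrist"]:
    im=snapshot(n); cv2.imwrite(f"pics/{n}0.png",im); print(n,camera_info(n))
print(current_t(),current_tool_pos(),current_tcp_rot())
for l in ["tray_centre","lid","press","head_top","plunger","drawer_floor","mug","cup"]:
    for c in ["top","scene"]:
        try:
            r=outline_of(l,c); print(l,c,[(round(d['score'],2),[round(float(x)) for x in d['location']],int(d['mask'].sum())) for d in r[:3]])
        except Exception as e: print(l,c,e)
print(current_t())
E
```

```text
pics
scene {'vertical_fov': 54.5152831098848, 'cx': 312.2749458683233, 'cy': 190.7158180544946, 'xyz': array([ 1.05490456, -0.11913001,  0.97214034]), 'orientation': array([-2.61813545,  0.00384822,  1.36649846])}
top {'vertical_fov': 50.92998082412413, 'cx': 319.7468957927437, 'cy': 198.82414379956043, 'xyz': array([ 0.49118825, -0.00766469,  1.30282698]), 'orientation': array([-3.06831613, -0.01617441, -1.56166792])}
wrist {'vertical_fov': 62.176773889857266, 'cx': 323.6197931133955, 'cy': 203.49487606604265, 'hand_eye': array([[ 6.25575582e-04, -9.54783724e-01, -2.97300603e-01,
         7.63285758e-02],
       [ 9.99999792e-01,  6.44874342e-04,  3.31648352e-05,
         2.13411088e-04],
       [ 1.60056286e-04, -2.97300561e-01,  9.54783929e-01,
        -1.26895012e-01],
       [ 0.00000000e+00,  0.00000000e+00,  0.00000000e+00,
         1.00000000e+00]])}
0.15 [ 0.18496198 -0.62259728  0.24746431] [-3.14005783e+00 -8.65943980e-05  2.88870885e-01]
tray_centre top [(0.85, [200, 224], 1453)]
tray_centre scene [(0.68, [427, 167], 1701)]
lid top [(0.74, [201, 226], 1157)]
lid scene [(0.72, [431, 164], 1273)]
press top [(0.91, [308, 166], 1438)]
press scene [(0.68, [336, 232], 2481)]
head_top top [(0.87, [312, 174], 273)]
head_top scene [(0.9, [330, 194], 426)]
plunger top [(0.6, [310, 174], 286)]
plunger scene [(0.89, [326, 193], 458)]
drawer_floor top [(0.79, [431, 234], 5992)]
drawer_floor scene [(0.92, [184, 204], 7139)]
mug top []
mug scene [(0.89, [259, 272], 1294)]
cup top [(0.56, [244, 154], 585)]
cup scene [(0.62, [408, 234], 937), (0.36, [431, 161], 1232), (0.21, [327, 192], 448)]
0.95
```

View pics/top0.png

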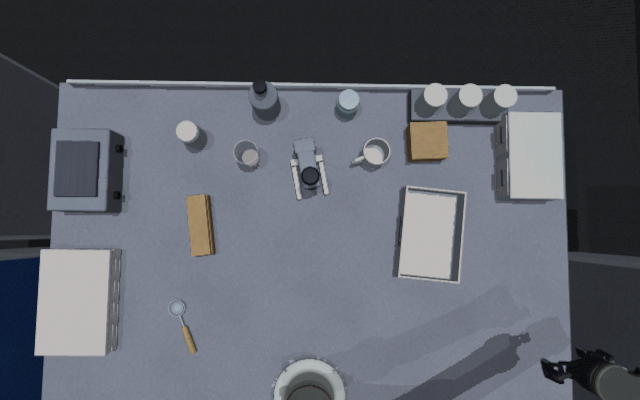

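View pics/scene0.png

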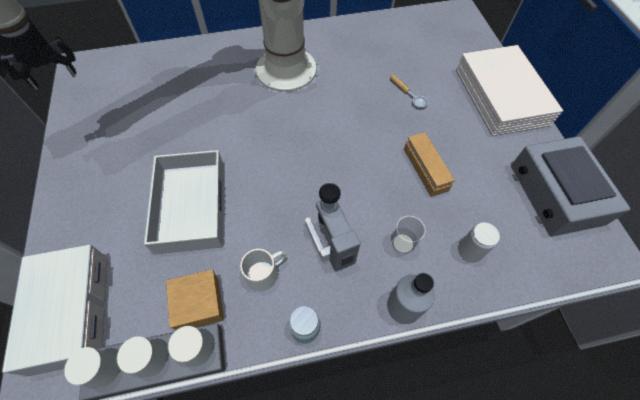

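The top view shows up = +x and left = +y. The box is at about (200,225), the press at (310,166) with its mouth towards the robot, the cup at (246,154), the mug at (375,152) and the drawer at (431,234).

```bash
cat > h.py <<'E'
from workcell import *
import numpy as np, cv2
from scipy.spatial.transform import Rotation as R
def cam(name,pose=None):
    c=camera_info(name); f=200/np.tan(np.radians(c['vertical_fov']/2))
    K=np.array([[f,0,c['cx']],[0,f,c['cy']],[0,0,1]])
    if name=='wrist':
        p,r=pose; T=np.eye(4);T[:3,:3]=R.from_euler('xyz',r).as_matrix();T[:3,3]=p
        T=T@c['hand_eye']
        return K,T[:3,:3],T[:3,3]
    return K,R.from_euler('xyz',c['orientation']).as_matrix(),np.array(c['xyz'])
def unproj(C,uv,z):
    K,Rm,t=C; uv=np.atleast_2d(uv).astype(float)
    d=(Rm@np.linalg.inv(K)@np.c_[uv,np.ones(len(uv))].T).T
    return t+d*((z-t[2])/d[:,2])[:,None]
def proj(C,P):
    K,Rm,t=C; q=(K@Rm.T@(np.atleast_2d(P)-t).T).T
    return q[:,:2]/q[:,2:]
def best(l,c):
    r=outline_of(l,c); return r[0] if r else None
def rect(mask,C,z):
    cs=max(cv2.findContours(mask.astype(np.uint8),cv2.RETR_EXTERNAL,cv2.CHAIN_APPROX_NONE)[0],key=cv2.contourArea)[:,0]
    P=unproj(C,cs,z)[:,:2]*1000
    return cv2.minAreaRect(P.astype(np.float32))
def wpose(): return np.array(current_tool_pos()),np.array(current_tcp_rot())
E
python3 - <<'E'
from h import *
T=cam('top');S=cam('scene')
snapshot('top');snapshot('scene')
for C,n in((T,'top'),(S,'scene')):
    for l,z in (('lid',.06),('tray_centre',.05),('drawer_floor',.07),('head_top',.213),('cup',.1),('mug',.09)):
        b=best(l,n)
        if b: print(n,l,rect(b['mask'],C,z),unproj(C,b['location'],z)[0].round(3))
# rails ends
for p in [(299,198),(327,193),(293,162),(319,157)]: print(p,unproj(T,p,.03)[0].round(3))
E
```

```text
top lid ((678.5538330078125, 12.562973022460938), (176.77001953125, 96.0609359741211), 11.519781112670898) [0.691 0.008 0.06 ]
top tray_centre ((504.3290710449219, 327.0413513183594), (178.8774871826172, 71.74777221679688), 7.008668899536133) [0.505 0.327 0.05 ]
top drawer_floor ((483.5338134765625, -350.9966125488281), (193.92578125, 269.41204833984375), 84.71373748779297) [ 0.492 -0.346  0.07 ]
top head_top ((633.5180053710938, 2.767477035522461), (47.343963623046875, 44.422630310058594), 0.6237019300460815) [ 0.636 -0.001  0.213]
top cup ((712.2921142578125, 186.1380615234375), (81.6986083984375, 67.55374145507812), 64.74813842773438) [0.708 0.187 0.1  ]
top mug ((710.8101196289062, -180.33221435546875), (76.5791244506836, 110.95436096191406), 54.19941711425781) [ 0.721 -0.18   0.09 ]
scene lid ((502.508544921875, 332.55218505859375), (182.09735107421875, 63.37860107421875), 7.292770862579346) [0.513 0.336 0.06 ]
scene tray_centre ((510.4290771484375, 325.78668212890625), (205.55174255371094, 89.3130111694336), 8.138548851013184) [0.513 0.331 0.05 ]
scene drawer_floor ((497.2158203125, -350.3049621582031), (194.41294860839844, 300.4192199707031), 84.29751586914062) [ 0.511 -0.361  0.07 ]
scene head_top ((645.0938720703125, 3.5616836547851562), (45.22005081176758, 59.12484359741211), 78.16226959228516) [ 0.635 -0.     0.213]
scene cup ((728.8176879882812, 181.87838745117188), (67.80518341064453, 105.07898712158203), 47.23739242553711) [0.733 0.186 0.1  ]
scene mug ((738.8807983398438, -181.29420471191406), (97.0338363647461, 99.62544250488281), 69.6643295288086) [ 0.742 -0.184  0.09 ]
(299, 198) [0.587 0.036 0.03 ]
(327, 193) [ 0.603 -0.049  0.03 ]
(293, 162) [0.697 0.055 0.03 ]
(319, 157) [ 0.713 -0.024  0.03 ]
```

```bash
python3 - <<'E'
from h import *
a=np.radians
for nm,p,yaw in (("box",[.45,.322,.2],-173),("boxlow",[.45,.322,.023],-173),("ins",[.55,-.015,.023],-169),("head",[.636,0,.24],-169),("drawer",[.43,-.35,.03],-175),("drawer0",[.43,-.35,.03],5),("ins0",[.55,-.015,.023],11),("drawer90",[.5,-.35,.03],95)):
    s=solve_ik(p,[np.pi,0,a(yaw)]); print(nm,None if s is None else np.round(s,2))
move_to([.49,.325,.25],[np.pi,0,a(-173)])
P=wpose(); im=snapshot('wrist'); cv2.imwrite('pics/w1.png',im); C=cam('wrist',P)
print(P, current_joint_positions().round(2) if hasattr(current_joint_positions(),'round') else current_joint_positions())
for l,z in (('lid',.061),('tray_centre',.04)):
    b=best(l,'wrist')
    if b: print(l,b['score'],rect(b['mask'],C,z))
print(current_t())
E
```

```text
box [ 0.24  0.74 -1.3   1.83  0.77  1.2   0.39]
boxlow [ 0.    0.84 -0.9   1.92  0.89  0.85  0.31]
ins [ 0.63  0.82 -0.86  1.93  0.86  0.82  1.05]
head [ 0.59  0.62 -0.92  1.59  0.52  1.2   1.33]
drawer [ 1.31  0.83 -0.9   1.91  0.87  0.85  1.6 ]
drawer0 [ 0.95  0.65 -0.4   1.92  0.4   0.65 -1.18]
ins0 [ 0.42  0.7  -0.57  1.93  0.58  0.68 -1.88]
drawer90 [ 1.    0.77 -0.59  1.78  0.58  0.78  0.2 ]
(array([0.49064636, 0.32417861, 0.24983715]), array([-3.14116443e+00, -3.88911675e-05, -3.02115947e+00])) [ 0.24  0.72 -1.3   1.69  0.72  1.3   0.48]
lid 0.68 ((504.72369384765625, 332.480224609375), (178.21343994140625, 56.71923065185547), 7.252106189727783)
tray_centre 0.64 ((509.9154052734375, 333.5862121582031), (193.94761657714844, 62.498958587646484), 7.271482944488525)
5.2667
```

View pics/w1.png

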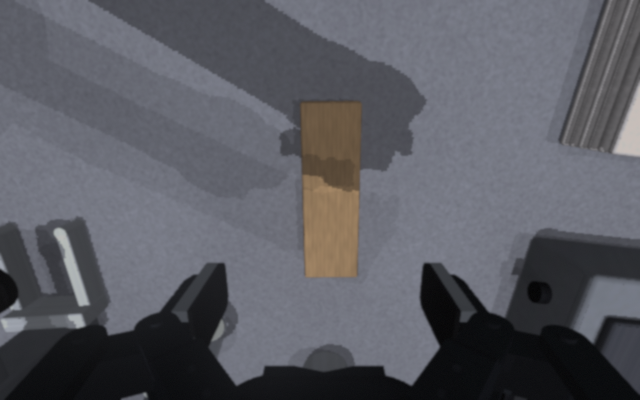

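```bash
python3 - <<'E'
from h import *
a=np.radians
move_to([.57,-.0,.30],[np.pi,0,a(-170)])
P=wpose(); im=snapshot('wrist'); cv2.imwrite('pics/w2.png',im); np.save('P2.npy',np.array(P)); C=cam('wrist',P)
for l,z in (('press',.03),('head_top',.213)):
    b=best(l,'wrist')
    if b: print(l,b['score'],b['location'],rect(b['mask'],C,z))
print(current_t())
E
```

```text
press 0.77 [312.9, 269.5] ((717.3995361328125, 17.669937133789062), (265.6163330078125, 105.02375793457031), 8.361871719360352)
head_top 0.78 [309.9, 287.3] ((627.8264770507812, 4.064659118652344), (50.67982864379883, 57.34585952758789), 60.30372619628906)
6.6917
```

View pics/w2.png

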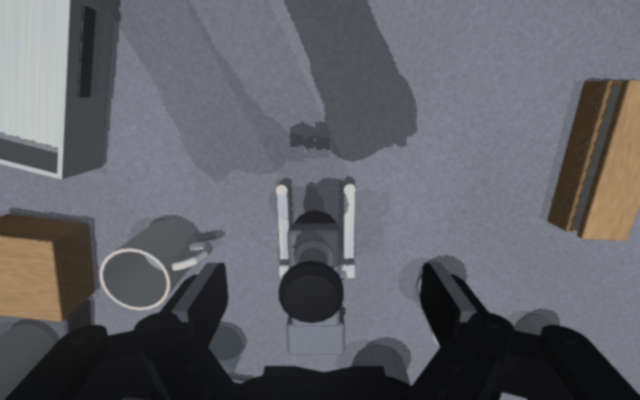

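```bash
python3 - <<'E'
import cv2
im=cv2.imread('pics/w2.png')[170:370,250:385]; cv2.imwrite('pics/w2c.png',cv2.resize(im,None,fx=3,fy=3,interpolation=cv2.INTER_CUBIC))
E
```

```text
(no output)
```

View pics/w2c.png

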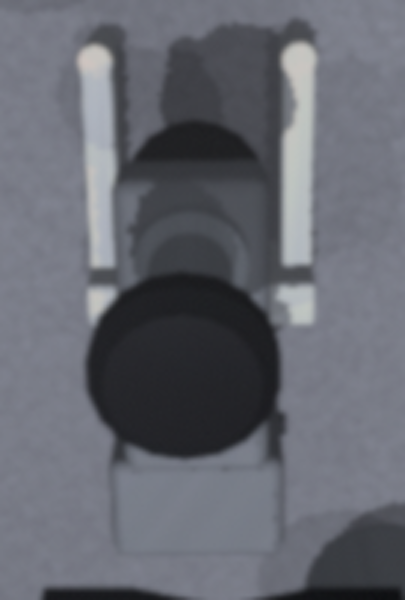

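```bash
python3 - <<'E'
from h import *
P=np.load('P2.npy'); C=cam('wrist',tuple(P))
f=lambda x,y:(250+x/3-.33,170+y/3-.33)
pts=[f(95,43),f(101,266),f(299,42),f(298,266)]
Q=unproj(C,pts,.03)[:,:2]; print(Q.round(4), np.linalg.norm(Q[1]-Q[0]),np.linalg.norm(Q[3]-Q[2]))
for i,j in((0,1),(2,3)): d=Q[j]-Q[i]; print('yaw',np.degrees(np.arctan2(d[1],d[0])))
d=Q[0]-Q[2]; print('width',np.linalg.norm(d),'perp yaw',np.degrees(np.arctan2(-d[0],d[1])))
m=(Q[0]+Q[2])/2; 
yaw=np.radians(10); o=m+.042*np.array([np.cos(yaw),np.sin(yaw)]); print('mouth mid',m,'origin',o)
print('headtop',unproj(C,[f(183,372)],.208))
E
```

```text
[[ 0.6014 -0.0454]
 [ 0.7011 -0.0287]
 [ 0.5863  0.0369]
 [ 0.6858  0.0567]] 0.1010299393012013 0.10147841762210018
yaw 9.496159270890029
yaw 11.239504680347471
width 0.08369420527593023 perp yaw -169.55292632761547
mouth mid [ 0.59385041 -0.00423855] origin [0.63521233 0.00305468]
headtop [[0.63441927 0.00333571 0.208     ]]
```

```bash
python3 - <<'E'
from h import *
a=np.radians
y=a(7.25); c=np.array([.5047,.3325]); g=c-.055*np.array([np.cos(y),np.sin(y)])
o=[np.pi,0,y-np.pi]
move_to([*g,.11],o)
move_l([*g,.023],v=.12)
print(wpose(), current_wrist_force())
grab(70); print('w',current_width(), current_tool_pos())
move_l([*g,.075],v=.12)
print(current_width(),current_wrist_force(),current_torque())
yp=a(10.4); u=np.array([np.cos(yp),np.sin(yp)]); O=np.array([.635,.003])
s=O-.205*u
move_to([*s,.075],[np.pi,0,yp-np.pi])
P=wpose(); np.save('P3.npy',np.array(P)); cv2.imwrite('pics/w3.png',snapshot('wrist'));cv2.imwrite('pics/s3.png',snapshot('scene'));print(P,current_t())
E
```

```text
(array([0.45034479, 0.32610517, 0.02349523]), array([ 3.14084783e+00,  5.75357956e-04, -3.01489285e+00])) [ 0.47748967  0.12787421 -0.1205951 ]
w 0.05880385760839709 [0.45072041 0.32609625 0.02413813]
0.05905437474251442 [-0.1000414   0.11726802 -2.43592877] [-0.03973368  0.11959128 -0.00507683]
(array([ 0.43398791, -0.03279144,  0.0752064 ]), array([ 3.14075692e+00,  1.13952721e-03, -2.95870880e+00])) 11.4333
```

View pics/w3.png

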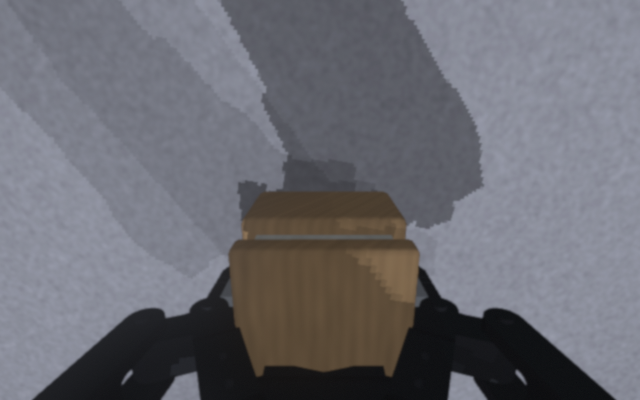

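View pics/s3.png

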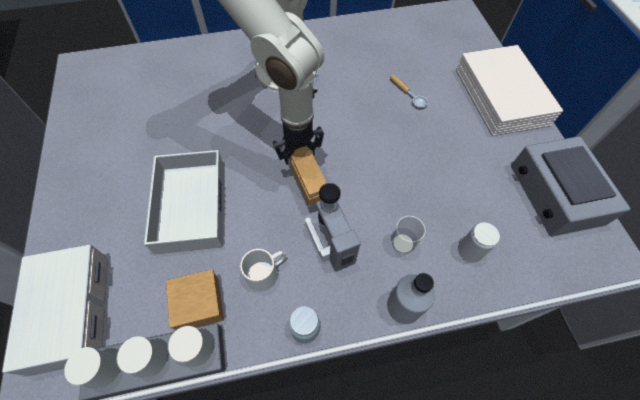

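The scene view shows the box held level in line with the mouth, and the wrist view shows the lid still proud and the box centred between the fingers. Next I lower it and slide it in.

```bash
python3 - <<'E'
from h import *
a=np.radians
yp=a(10.4); u=np.array([np.cos(yp),np.sin(yp)]); O=np.array([.635,.003]); n=np.array([-u[1],u[0]])
s=O-.205*u
print(move_l([*s,.0255],v=.1,guard=8), current_wrist_force())
print(move_l([*(O-.100*u),.0255],v=.1,guard=10), current_tool_pos(), current_wrist_force())
print(move_l([*(O-.076*u),.0255],v=.03,guard=10))
p=np.array(current_tool_pos())
print(p,(p[:2]-O)@u,(p[:2]-O)@n,current_wrist_force(),current_torque(),current_t())
cv2.imwrite('pics/s4.png',snapshot('scene')); cv2.imwrite('pics/w4.png',snapshot('wrist'))
E
```

```text
True [-1.9084171  -0.92313591  7.21348078]
True [ 0.43255482 -0.03356006  0.02408307] [-2.77473593 -0.91248303  7.73264405]
True
[ 0.43253512 -0.03354572  0.02411107] -0.2057358801098632 0.000603459456148388 [-1.83951225 -1.78982005  6.06608567] [ 0.08612722 -0.34324739 -0.0095197 ] 12.7917
```

View pics/s4.png

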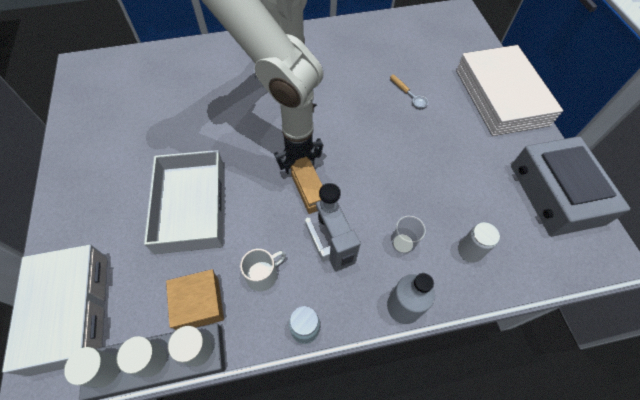

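```bash
python3 - <<'E'
from h import *
a=np.radians
yp=a(10.4); u=np.array([np.cos(yp),np.sin(yp)]); O=np.array([.635,.003]); n=np.array([-u[1],u[0]])
open_gripper()
p=np.array(current_tool_pos()); print(p)
s=O-.205*u
move_l([*s,.0235],v=.05)
grab(70); print(current_width(),current_tool_pos(),current_wrist_force())
move_l([*s,.0245],v=.05); print(current_wrist_force())
print(move_l([*(O-.100*u),.0245],v=.1,guard=12), current_tool_pos(), current_wrist_force())
p=np.array(current_tool_pos())
if (p[:2]-O)@u>-.11:
  print(move_l([*(O-.074*u),.0245],v=.03,guard=12))
  p=np.array(current_tool_pos())
print(p,(p[:2]-O)@u,(p[:2]-O)@n,current_wrist_force(),current_torque(),current_t())
cv2.imwrite('pics/s5.png',snapshot('scene')); cv2.imwrite('pics/w5.png',snapshot('wrist'))
E
```

```text
[ 0.43134024 -0.03406632  0.02339398]
0.0592164596911649 [ 0.43334984 -0.03392326  0.02383533] [-1.47017506 -0.58504177  5.85583393]
[ 0.80406852 -0.27147289 -3.01264412]
False [ 0.53584571 -0.01522624  0.0242846 ] [ 0.03902981 -0.19442826 -1.34507727]
True
[ 0.55295135 -0.01224862  0.02388318] -0.08345338394609085 -0.00018675407550872863 [-0.2265386  -0.65485679  4.45318726] [ 0.01632182 -0.12017164  0.05365451] 15.9833
```

View pics/s5.png

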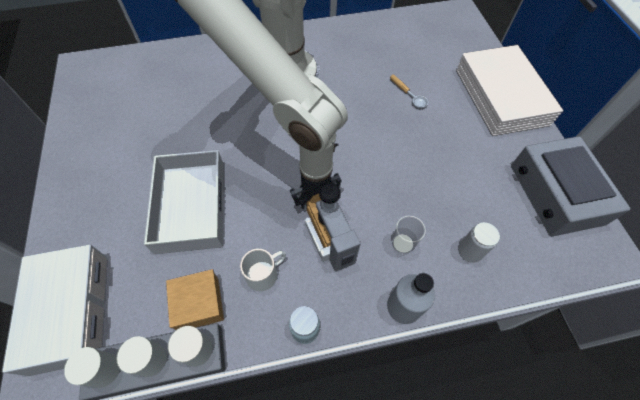

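```bash
python3 - <<'E'
from h import *
a=np.radians
yp=a(10.4); u=np.array([np.cos(yp),np.sin(yp)]); O=np.array([.635,.003]); n=np.array([-u[1],u[0]])
print(move_l([*(O-.074*u),.0245],v=.03,guard=12))
p=np.array(current_tool_pos())
print(p,(p[:2]-O)@u,(p[:2]-O)@n,current_wrist_force())
open_gripper()
p=np.array(current_tool_pos())
move_l([*p[:2],.11],v=.15)
q=O-.14*u
move_to([*q,.29],[np.pi,0,yp-np.pi])
P=wpose(); np.save('P6.npy',np.array(P)); cv2.imwrite('pics/w6.png',snapshot('wrist')); C=cam('wrist',P)
for l in('tray_centre','lid'):
  b=best(l,'wrist')
  if b: print(l,b['score'],rect(b['mask'],C,.06),b['mask'].sum())
print(current_t())
E
```

```text
True
[ 0.55294766 -0.01219143  0.0239183 ] -0.08344668418182243 -0.00012983904142094654 [-2.48737415 -0.61750082  6.32551044]
tray_centre 0.73 ((572.17333984375, -9.238494873046875), (140.04563903808594, 57.70874786376953), 10.741973876953125) 5071
lid 0.83 ((578.7073974609375, -7.422401428222656), (123.89445495605469, 56.05061721801758), 10.582242965698242) 4280
18.35
```

View pics/w6.png

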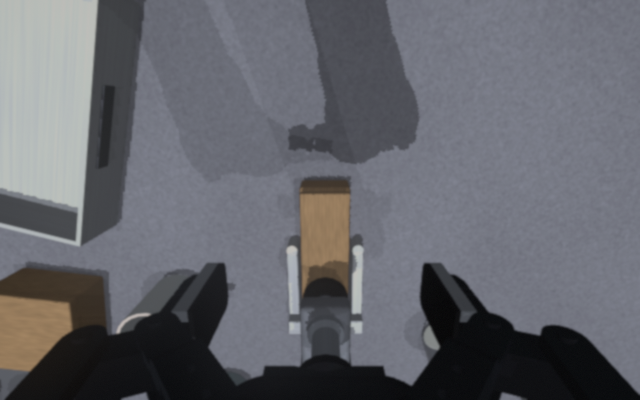

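```bash
python3 - <<'E'
from h import *
a=np.radians
yp=a(10.4); O=np.array([.635,.003]); o=[np.pi,0,yp-np.pi]
grab(20); print(current_width())
move_to([*O,.262],o)
hold(.1); print(current_wrist_force())
print(move_l([*O,.236],v=.06,guard=8), current_tool_pos())
g=move_l([*O,.186],v=.025,guard=26); print(g,current_tool_pos(),current_wrist_force())
hold(.25); print(current_tool_pos(),current_wrist_force(),current_t())
cv2.imwrite('pics/s7.png',snapshot('scene'))
E
```

```text
-0.0003366221813132402
[ 0.11470493  0.11202957 -0.00091303]
False [0.63486388 0.00292919 0.23574116]
True [0.63518151 0.00307105 0.19999604] [-2.35701951 -0.44816124  8.26976507]
[0.63517711 0.00306632 0.20000381] [-2.08386038 -0.12590316  6.64342165] 22.075
```

View pics/s7.png

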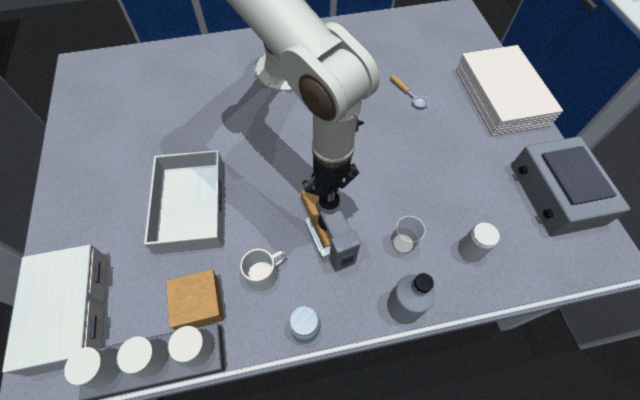

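```bash
python3 - <<'E'
from h import *
a=np.radians
O=np.array([.635,.003])
g=move_l([*O,.186],v=.02,guard=20); print(g,current_tool_pos(),current_wrist_force())
hold(.2); print(current_tool_pos(),current_wrist_force())
move_l([*O,.275],v=.12)
yp=a(10.4); u=np.array([np.cos(yp),np.sin(yp)]);o=[np.pi,0,yp-np.pi]
open_gripper()
move_to([*(O-.14*u),.29],o)
P=wpose(); np.save('P8.npy',np.array(P)); cv2.imwrite('pics/w8.png',snapshot('wrist')); C=cam('wrist',P)
cv2.imwrite('pics/s8.png',snapshot('scene'));
for l in('tray_centre','lid'):
  b=best(l,'wrist')
  if b: print(l,b['score'],rect(b['mask'],C,.05),b['mask'].sum())
for n in ('scene',):
  b=best('head_top',n); print(b['location'],unproj(cam(n),b['location'],.213))
print(current_t())
a_=cv2.imread('pics/w6.png')[160:320,270:390];b_=cv2.imread('pics/w8.png')[160:320,270:390]
cv2.imwrite('pics/cmp.png',cv2.resize(np.hstack([a_,b_]),None,fx=3,fy=3))
E
```

```text
True [0.63516534 0.00310028 0.20001172] [-1.20473564 -1.25620497  7.70405484]
[0.63514836 0.00305307 0.20000171] [-1.82633069 -0.58486562  6.75201581]
tray_centre 0.78 ((576.9746704101562, -8.208198547363281), (144.61508178710938, 58.85332107543945), 10.768062591552734) 4960
lid 0.95 ((580.1267700195312, -8.161445617675781), (129.03778076171875, 58.06927490234375), 11.623790740966797) 4366
[325.9, 195.9] [[ 0.64466395 -0.00594364  0.213     ]]
25.0667
```

View pics/cmp.png

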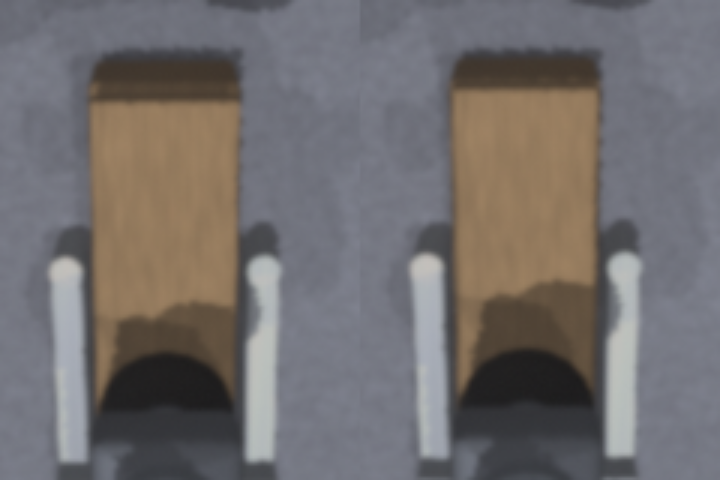

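View pics/s8.png

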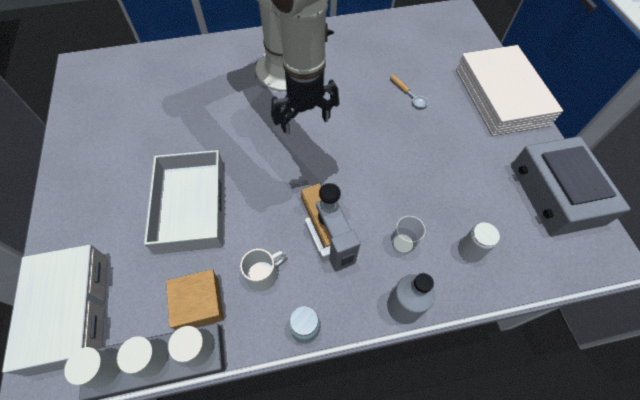

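```bash
python3 - <<'E'
from h import *
yp=np.radians(10.4); u=np.array([np.cos(yp),np.sin(yp)]); O=np.array([.635,.003])
for f,row in(('P6.npy',193.3),('P8.npy',189.0)):
    C=cam('wrist',tuple(np.load(f)))
    print([(z,proj(C,[*(O-.119*u),z])[0].round(1)) for z in(.05,.054,.058,.062)],row)
    print('bottom near', proj(C,[*(O-.120*u),0.])[0])
E
```

```text
[(0.05, array([324.5, 189.8])), (0.054, array([324.5, 190.7])), (0.058, array([324.5, 191.6])), (0.062, array([324.5, 192.6]))] 193.3
bottom near [324.41739767 179.05034922]
[(0.05, array([324.7, 188.5])), (0.054, array([324.7, 189.4])), (0.058, array([324.7, 190.3])), (0.062, array([324.7, 191.2]))] 189.0
bottom near [324.65037455 177.83566549]
```

```bash
python3 - <<'E'
from h import *
im=cv2.imread('pics/top0.png')[175:295,385:480]; cv2.imwrite('pics/dr.png',cv2.resize(im,None,fx=5,fy=5,interpolation=cv2.INTER_CUBIC))
im=cv2.imread('pics/scene0.png')[140:260,135:235]; cv2.imwrite('pics/dr2.png',cv2.resize(im,None,fx=5,fy=5,interpolation=cv2.INTER_CUBIC))
E
```

```text
(no output)
```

View pics/dr.png

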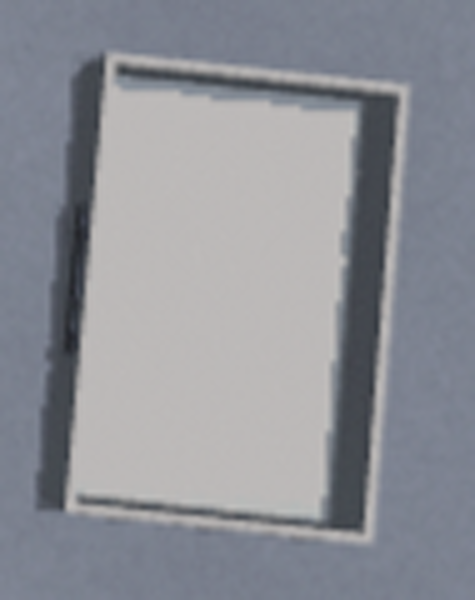

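View pics/dr2.png

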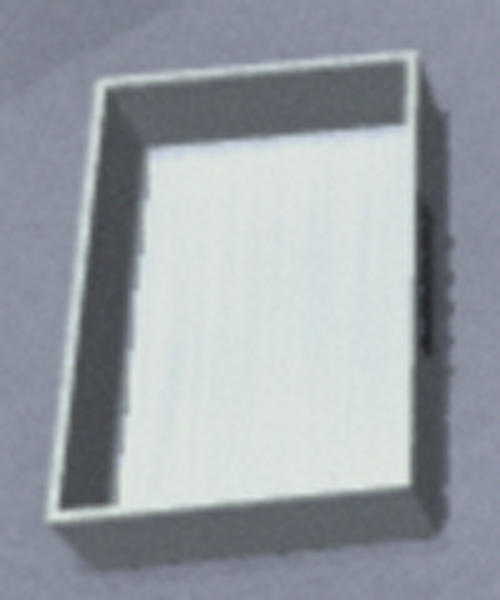

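```bash
python3 - <<'E'
from h import *
for n,off,c in (('top',(385,175),[(108,55),(407,88),(370,540),(67,508)]),('scene',(135,140),[(98,80),(418,53),(412,488),(50,520)])):
    uv=[(off[0]+x/5-.4,off[1]+y/5-.4) for x,y in c]
    Q=unproj(cam(n),uv,.07)[:,:2]; print(n,Q.round(3),Q.mean(0).round(4),cv2.minAreaRect((Q*1000).astype(np.float32)))
y=np.radians(-5.3);
for yaw in(y-np.pi,y+np.pi):
  print(solve_ik([.487,-.351,.03],[np.pi,0,yaw]),solve_ik([.487,-.351,.14],[np.pi,0,yaw]))
E
```

```text
top [[ 0.624 -0.282]
 [ 0.606 -0.46 ]
 [ 0.341 -0.434]
 [ 0.358 -0.257]] [ 0.4823 -0.3583] ((482.394775390625, -358.4228820800781), (178.61827087402344, 266.77911376953125), 84.46808624267578)
scene [[ 0.34  -0.432]
 [ 0.358 -0.253]
 [ 0.627 -0.279]
 [ 0.608 -0.457]] [ 0.4833 -0.3552] ((483.54345703125, -355.4700927734375), (180.3876190185547, 271.6619567871094), 84.57222747802734)
[ 1.20647011  0.87205511 -0.87592627  1.79684622  0.84965701  0.89958275
  1.41179044] [ 1.29825819  0.75113211 -1.02530191  1.75586668  0.72897237  1.06723827
  1.49183992]
[ 1.20647011  0.87205511 -0.87592627  1.79684622  0.84965701  0.89958275
  1.41179044] [ 1.29825819  0.75113211 -1.02530191  1.75586668  0.72897237  1.06723827
  1.49183992]
```

```bash
python3 - <<'E'
from h import *
a=np.radians
yp=a(10.4); u=np.array([np.cos(yp),np.sin(yp)]); O=np.array([.635,.003]);o=[np.pi,0,yp-np.pi]
g=O-.087*u
move_to([*g,.12],o)
move_l([*g,.0235],v=.12); print(current_wrist_force())
grab(70); print(current_width())
move_l([*g,.0243],v=.05)
move_l([*(O-.205*u),.0243],v=.12); print(current_tool_pos(),current_wrist_force(),current_width())
open_gripper()
c=O-.148*u
move_l([*c,.0235],v=.1); print(current_tool_pos(),current_wrist_force())
grab(70); print(current_width())
move_l([*c,.15],v=.15); print(current_wrist_force(),current_torque(),current_width())
d=[.483,-.357]
od=[np.pi,0,a(-5.5)-np.pi]
move_to([*d,.15],od)
P=wpose();cv2.imwrite('pics/w9.png',snapshot('wrist'));cv2.imwrite('pics/s9.png',snapshot('scene'));cv2.imwrite('pics/t9.png',snapshot('top'));print(P,current_t())
E
```

```text
[-0.59214326 -0.12622034 -0.82115964]
0.05896138840748347
[ 0.43273539 -0.03421005  0.02451662] [-4.01083263 -1.39645206 12.54034612] 0.059030341657996706
[ 0.4886213  -0.02368932  0.02321005] [0.59515974 0.24598033 0.06807208]
0.05877757182477888
[ 0.09333543 -0.56622778 -1.46932729] [-0.009236   -0.00683508 -0.00418849] 0.05873411373741492
(array([ 0.48407689, -0.3541858 ,  0.15017267]), array([3.14005626e+00, 6.07214121e-04, 3.04950062e+00])) 32.3583
```

View pics/s9.png

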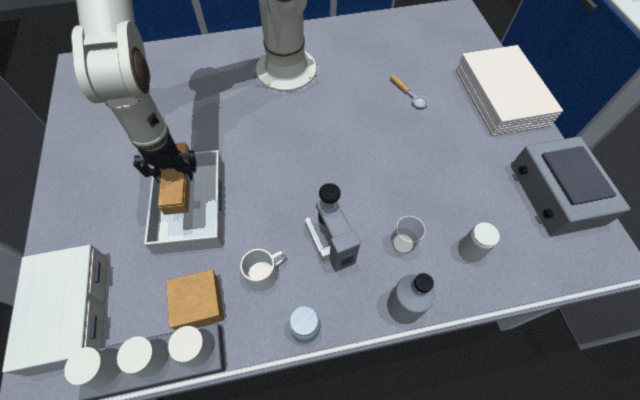

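View pics/w9.png

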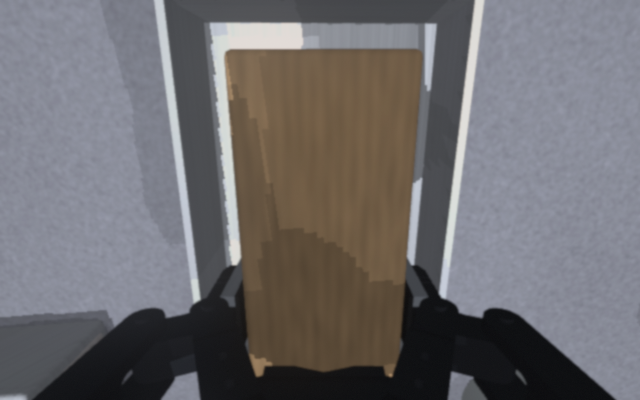

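The box is centred and parallel within the drawer rim in both views, and the plunger head is up. Next I lower it.

```bash
python3 - <<'E'
from h import *
d=[.483,-.357]
move_l([*d,.05],v=.12,guard=15)
print(move_l([*d,.0275],v=.05,guard=5),current_tool_pos(),current_wrist_force())
open_gripper(); hold(.1); print(current_width())
p=current_tool_pos()
move_l([p[0],p[1],.25],v=.15)
move_l([.43,-.15,.35],v=.25)
s=snapshot('scene');t=snapshot('top');cv2.imwrite('pics/s10.png',s);cv2.imwrite('pics/t10.png',t)
for n in('top','scene'):
  for l,z in(('tray_centre',.05),('head_top',.213),('mug',.09),('cup',.1)):
    b=best(l,n)
    if b: print(n,l,round(b['score'],2),rect(b['mask'],cam(n),z),b['location'])
print(current_wrist_force(),current_t())
E
```

```text
True [ 0.48275132 -0.35725019  0.02879522] [-1.19360869  0.07353126  5.80538102]
0.08508580967716385
top tray_centre 0.91 ((509.1524658203125, -354.96551513671875), (69.85172271728516, 122.30524444580078), 84.76100158691406) [429.7, 225.6]
top head_top 0.75 ((630.8911743164062, 2.7348995208740234), (47.33287811279297, 44.398826599121094), 0.6217507123947144) [312.5, 174.7]
top mug 0.97 ((711.8875732421875, -180.9703826904297), (78.83057403564453, 108.38685607910156), 55.57732391357422) [372.8, 152.3]
top cup 0.92 ((710.9334716796875, 187.0947265625), (82.53716278076172, 67.33454132080078), 45.654747009277344) [246.2, 154.3]
scene tray_centre 0.68 ((489.8172607421875, -351.1968078613281), (72.07010650634766, 201.7247772216797), 85.8072280883789) [186.7, 201.9]
scene head_top 0.78 ((645.8251342773438, 1.1422500610351562), (45.25589370727539, 61.668174743652344), 77.79842376708984) [329.3, 192.1]
scene cup 0.72 ((510.17791748046875, -344.435791015625), (56.55790328979492, 172.0229949951172), 84.71714782714844) [185.5, 198.7]
[ 0.45195619 -0.92330351  0.46415563] 37.4917
```

View pics/s10.png

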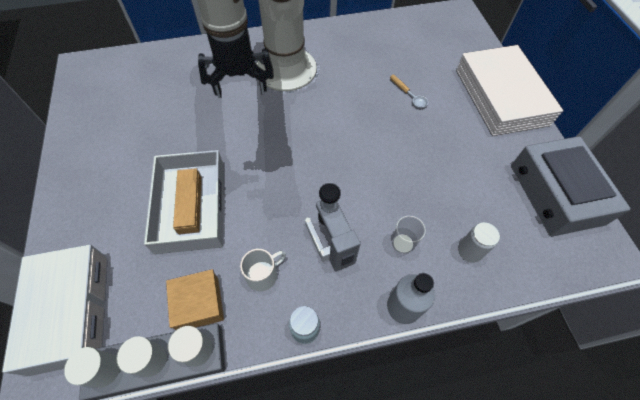

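View pics/t10.png

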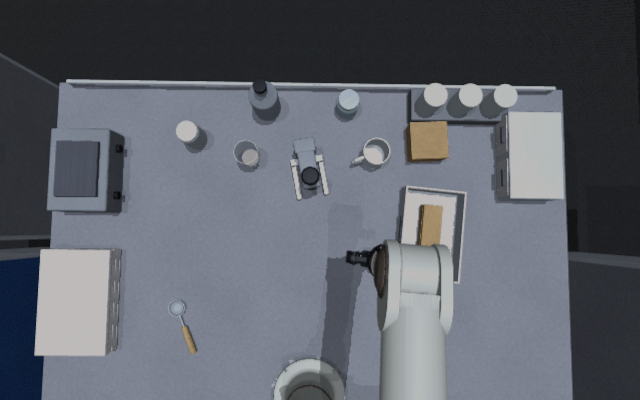

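The box lies flat in the drawer (scene view, 187,202). The head is up, and the mug and cup have not moved.

```bash
python3 -c "
from workcell import *
job_done(); print(current_t())"
```

```text
the job is handed in; nothing more can be done
the job is handed in; nothing more can be done
```

I put the box in the press, drove the lid home with the plunger, and left the closed box lying flat, lid up, in the open drawer. I handed the job in at about 37.5 s of the 64 s allowed. `job_done` gives no verdict, so what follows is from my own checks.

- **In the press:** The lid's near end measured 119.3 mm in front of the plunger axis, against 119 mm expected. The box was centred between the rails to about 1 mm and turned less than 1° from them.
- **Pressing:** The plunger went down about 30 mm to a hard stop. A second push stopped at the same height, with the guards at 26 N and 20 N. I did not log the peak force on the press.
- **Lid:** The camera height of its top went from about 63–65 mm to about 51–52 mm, roughly 1 mm above fully home, which is within what I can measure.
- **End state:** The box is inside the drawer and looks flat. The plunger head is back up and the arm is clear of everything. The top view puts the mug and cup within about 2 mm of where they started.

**Hitches and disagreements:**
- On the first try the box's far end sagged and touched the counter before it reached the press. I opened and gripped it again flat, and it then slid in cleanly.
- Pulling the box out peaked at about 12.5 N of vertical force on the wrist.
- In the last scene picture, the network reported the box as the "cup" and did not find the mug. I relied on the top view for both.

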